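# Lengthen the telescopic mandrel rest by one hole and lay the ring mandrel on it

## Robot

A 7-joint arm with a two-finger parallel gripper is mounted at the origin on a cart in front of the work surface, level with it; the furniture and walls round the work are solid. World frame = base frame: x ahead of the robot, y to its left, z up, the work surface at z = 0. Lengths are in m, angles in degrees, forces in N, time in s.
With the tool pointing down it reaches from about 0.35 to 0.9 m from the base axis. Payload 8.1 kg.
Tool frame: the origin (TCP) lies at the very end of the fingers, on their centre line; the grasp point (between the pads) lies 19 mm behind it (robot.grasp_offset is the distance from the TCP to the grasp point, in m); z points along the fingers, y is the line along which they close (so a half turn about z gives the same grasp; the last joint's range is limited). The gripper opens to 92 mm and grips with 3 to 60 N. Pads are 19 mm wide; open, the fingers measure 130 mm over their backs; the gripper's body (75 mm by 190 mm) begins 47 mm behind the grasp point.
Start: joints at [-69.305, 24.895, 1.432, 90.138, -0.665, 64.973, -4.303], TCP at [0.28, 0.559, 0.227] pointing down, gripper open.
Joint ranges: [-149.89, 149.89], [-25.12, 119.58], [-72.63, 75.52], [4.76, 147.25], [-75.54, 255.54], [6.69, 114.76], [-157.13, 157.13]. Speed limits (degrees/s): [127.2, 127.2, 172.46, 172.46, 180, 180, 180].

## Interface

Orientations are given as [roll, pitch, yaw] about the fixed x, y, z axes, in that order (R = Rz(yaw) Ry(pitch) Rx(roll)).
In Python, from station import telemetry, read_camera, order, robot gives the robot as it stands.
- The arm moves only by the shell command python3 -m jog 'ROWS' [OPENING]. ROWS is JSON, a list that holds one entry, the list of rows, each a list of 6 numbers: the shift along the world's x, y, z in m, then the turn, a rotation vector about the world's x, y, z in degrees. A call has exactly 5 rows; each row is the pose to reach, as a shift and turn from the pose commanded when the call began; what a row does not reach only later rows make up. A row lasts 1/10 s, in which the tool goes at most 50 mm and 8.59 degrees, less where a joint would pass 70% of its speed; a pose out of reach is approached as far as the arm can. A call with a gripper value outside its range is refused whole. OPENING is the gripper's target within -1 to 1 (fully open at 1, half-way at 0, shut at -1), set as the call begins (- or left out, the last holds). The fingers move at their own pace and stop on an object; the grip force is fixed at half the most. Time passes only in rows, so rows that repeat a pose let the fingers close, or fill a call up. It gives the time, the measured TCP pose, the force, the opening and the grip force at its end, in the units of the state.
- telemetry.read_state(): the state, without advancing time (a new reading comes with each control period).
- read_camera(name): name is "scene" or "top"; returns a dict with "frame" (400x640x3 uint8, red, green, blue), "intrinsics" (3x3 intrinsics, pixels), "k1" (the pictures are not rectified: a ray, as slopes to the right and down, at radius r is drawn at 1 + k1 r^2 times it, then the intrinsics apply), "R" (3x3) and "t" (3): a world point X has camera coordinates R X + t. Camera axes: x right, y down, z forward; pixel columns grow to the right and rows downward; lengths in m; the calibration is good to about 2 mm. A picture is of the moment at which its call begins. There is no depth.
- order.sign_off(): hands the job in; it is judged then, once.
The state is a dict: "t": time; "joints": joint angles; "joint_vel": joint speeds; "effort": joint torques, N m; "tcp_pos": TCP position; "orientation": TCP orientation; "force": force on the tool from outside, world axes, zero at the start; "torque": the same for the moment, N m; "width": finger opening in m; "grip_force": force on a finger pad.
Only numpy, scipy, OpenCV 4.12 (cv2) and the standard library are available. Lean on these libraries where they do the work, as an engineer would, in place of code of your own. Each camera call takes 0.05 s, during which the arm holds its last target. There are 200 camera calls.

## Task

The blue mandrel rest is set one hole too short for this ring mandrel: pinch in the two red spring buttons on the sides of its square tube, draw the tube gently out until both buttons pop out in the next pair of holes, stop there without straining the tube against the buttons, and leave it locked. Then lay the ring mandrel in the two V-notches, wooden handle over the fixed end and steel tip reaching past the sliding end, and leave the other tools where they are.

Things in the scene. Friction and masses are not known exactly. Their poses are not given: they have to be found in the camera images.
- rest: Blue telescopic mandrel rest fixed to the bench. Frame: origin under its fixed end at bench level, x along rod and tube towards the sliding end (the way the tube is drawn out), y across, z up. Foot plate 88 mm wide, x=-46 to 48 mm; upright with a V-notch (tips 88 mm high, 54 mm across, 24 mm thick) at x=-10 mm. Tube runs from x=20 to 180 mm while short.
- rod: Dark square inner rod inside the tube, fixed to the rest (same origin and axes); it carries the two buttons at x=95 mm. More than 30 N of tube against rod and buttons strains them.
- tube: Square aluminium tube 26 x 26 mm, centre line 40 mm above the bench, sliding on the rod and carrying the sliding upright (24 mm thick, V tips 95 mm high). Frame as rest, moving with the tube. 11 mm holes where the buttons now stand; the next pair, nearer the fixed end, is in steel plates adjusted in slots: 34 to 52 mm away, not known closer. Slack of a button in a hole: 1 mm each way.
- buttons (a point): Midpoint between the two buttons, fixed, 40 mm above the bench; axes as rest. Red round heads, 9 mm wide, stand 5.5 mm out of the tube's two sides (+y and -y; 37 mm over both). Pressed flush (2 N each) they let the tube go: about 12 N carries the heads under its wall in the first 8 mm, then about 7 N slides it. At the next holes they spring out and the tube stops dead.
- extension (a joint): How far the tube has been drawn out (m): 0 in the present holes, somewhere from 0.034 to 0.052 in the next ones; it ends at 0.064.
- button_near (a joint): How far the button on the rest's +y side (the robot's side) is pressed in (m): 0 sprung fully out, 0.0055 flush with the tube, 0.0075 under its wall.
- button_far (a joint): The same for the button on the rest's -y side (away from the robot).
- rear_v (a point): Bottom of the 90-degree V-notch of the fixed end, 66 mm above the bench, 21 mm deep; axes as rest.
- front_v (a point): Bottom of the 90-degree V-notch of the sliding end, 73 mm above the bench, 21 mm deep; moves with the tube; axes as rest.
- mandrel: Loose ring mandrel, 300 mm long, about 0.33 kg, lying on the bench: round wooden handle 25 mm thick (90 mm long), then steel tapering from 25 mm to 13 mm at the tip. Its y axis runs along it towards the handle; origin 12.5 mm off its centre line, halfway along. When laid in the two Vs, its centre line is about 84 mm above the bench and level.
- mandrel_butt (a point): Centre of the mandrel's wooden handle end.
- mandrel_tip (a point): Centre of the mandrel's thin steel end.
- mandrel_balance (a point): On the mandrel's centre line at its balance point, 122 mm from the handle end, about 23 mm thick there.
- green_mug: Bystander: blue and green mug, 83 x 117 x 94 mm; origin under its centre.
- ring_clamp: Bystander: wooden ring clamp, 27 x 144 x 24 mm; origin under its centre.
- loupe: Bystander: red hand loupe, 34 x 102 x 9 mm; origin under its centre.

How it is judged (in metres and radians):
On the way, in this order (a step that is already met when the one before it is completed fails the run):
1. the tube is drawn out to the next holes with both buttons sprung out in them (value of joint extension between 0.031 and 0.055 m and value of joint each of button_near, button_far below 0.0015 m), for 0.2 s.
2. the mandrel lies in both V-notches (y of mandrel_butt in the frame of rear_v between -0.006 and 0.006 m and y of mandrel_tip in the frame of front_v between -0.006 and 0.006 m and x of mandrel_butt in the frame of rear_v between -0.08 and -0.014 m and x of mandrel_tip in the frame of front_v above 0.008 m and z of mandrel_butt in the frame of rear_v between 0.012 and 0.024 m and z of mandrel_tip in the frame of front_v between 0.004 and 0.018 m), for 0.2 s.
At the end, for the whole second after the job is handed in: Tube locked at the next holes (0.031 to 0.055 m), both buttons out to within 1.5 mm; mandrel at rest in both Vs, centre line within 6 mm of theirs sideways and in height, handle end 14 to 80 mm beyond the fixed V, steel tip at least 8 mm past the sliding V (all of step 1 and all of step 2 and linear speed of mandrel below 0.02 m/s); the robot touches nothing.
It fails at once if the tube is strained against the rod's buttons with more than 30 N (contact force between rod and tube above 30 N).
It fails at once if a bystander is moved by more than 25 mm (distance of any of green_mug, ring_clamp, loupe from where it was at the start of the episode above 0.025 m).
It also fails if it takes over 48 s, if anything falls off the work surface, if the arm or the gripper's body presses on something with over 40 N, if the wrist force passes 120 N, or if a joint passes its speed limit or range.

## Working session

There is one attempt and no reset: what is moved stays moved. The work goes in short steps, Python scripts to look and compute and a shell command to move; the robot and the scene stay as the last step left them, time stands still between calls to the robot, and variables do not carry over. Pictures are saved under pics/ and viewed, at most 10 in all, crops included, and the job is handed in when it is done.

```bash
mkdir -p pics; ls
cat > h.py <<'E'
import numpy as np, cv2
from station import telemetry, read_camera, order, robot
def snap(n,f):
    c=read_camera(n); cv2.imwrite('pics/'+f,c['frame'][:,:,::-1]); 
    np.savez('pics/'+f+'.npz',**{k:np.array(c[k]) for k in('intrinsics','k1','R','t','frame')}); return c
def load(f): return np.load('pics/'+f+'.npz')
def ray(c,uv):
    K=np.array(c['intrinsics']); d=np.linalg.inv(K)@np.array([uv[0],uv[1],1.]); p=d[:2].copy(); q=p.copy()
    for _ in range(20): q=p/(1+float(c['k1'])*(q@q))
    R=np.array(c['R']); o=-R.T@np.array(c['t']); v=R.T@np.array([q[0],q[1],1]); return o,v/np.linalg.norm(v)
def onz(c,uv,z):
    o,v=ray(c,uv); return o+v*(z-o[2])/v[2]
def tri(L):
    A=np.zeros((3,3));b=np.zeros(3)
    for c,uv in L:
        o,v=ray(c,uv);P=np.eye(3)-np.outer(v,v);A+=P;b+=P@o
    x=np.linalg.solve(A,b); return x,[float(np.linalg.norm(np.cross(x-o,v))) for o,v in[ray(c,uv) for c,uv in L]]
def proj(c,X):
    q=np.array(c['R'])@X+np.array(c['t']);q=q[:2]/q[2];q=q*(1+float(c['k1'])*(q@q));K=np.array(c['intrinsics']);return K[:2,:2]@q+K[:2,2]
E
python3 - <<'E'
from h import *
a=snap('scene','s0.png');b=snap('top','t0.png')
for c in(a,b): print(-np.array(c['R']).T@c['t'],np.array(c['R'])[2],c['intrinsics'][0][0],c['k1'])
print(telemetry.read_state())
E
```

```text
pics
[0.99099191 0.73886989 0.54023677] [-0.53248302 -0.64406253 -0.54922244] 439.14904696764705 -0.05795332448419957
[0.37074388 0.19713326 0.908781  ] [ 0.19281166 -0.01753809 -0.98107904] 405.7024026044594 -0.01783474411873254
{'t': 0.1, 'joints': array([-69.3038409 ,  24.93075869,   1.43108383,  90.18170129,
        -0.66413791,  64.9705016 ,  -4.30448589]), 'joint_vel': array([ 0.00705424, -0.10922668,  0.03169906, -0.1815211 ,  0.06502251,
        0.030986  ,  0.10255978]), 'effort': array([ 3.52678246e-03, -6.69128251e+01,  9.87929665e-01, -3.15147436e+01,
       -6.05868339e-02,  3.72576539e-02,  3.35750065e-05]), 'tcp_pos': array([0.27946434, 0.55857091, 0.22605667]), 'orientation': array([-1.79925702e+02,  7.38035667e-03,  1.53419797e+02]), 'force': array([ 0.46786789,  0.19251795, -0.62564557]), 'torque': array([ 0.0146522 ,  0.00662854, -0.03007089]), 'grip_force': 0.0, 'width': 0.09179486202312906}
```

View pics/s0.png

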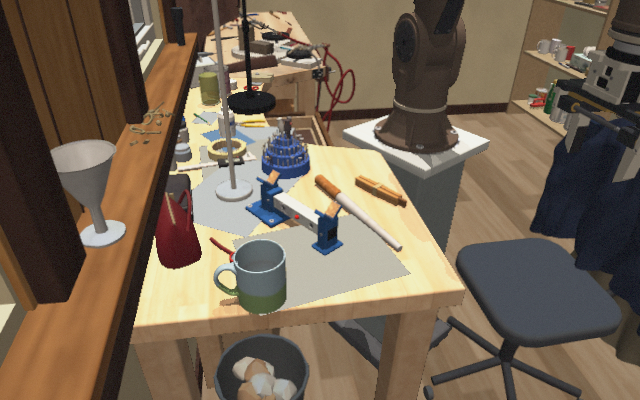

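View pics/t0.png

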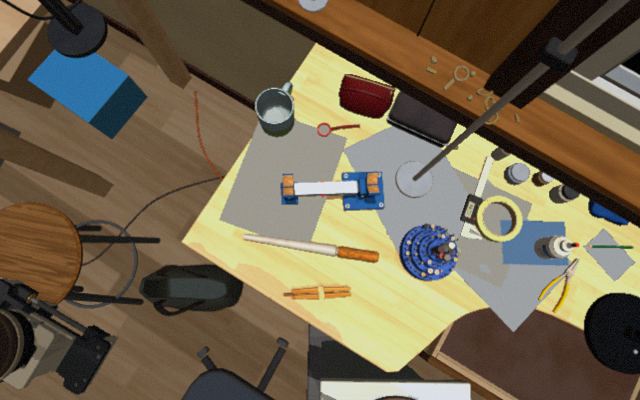

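Scene view: the rest is at about (295,212) and the mandrel runs from (318,180) to (400,246). Top view: the rest is at (280–385, 170–210) and the mandrel runs from (243,237) to (378,257). The mug is beyond the sliding end. I'll enlarge both.

Run:
```python
from h import *
a=load('s0.png')['frame'][:,:,::-1];b=load('t0.png')['frame'][:,:,::-1]
A=cv2.resize(a[160:260,240:410],None,fx=4.7,fy=4.7,interpolation=cv2.INTER_CUBIC)
B=cv2.resize(b[160:270,235:395],None,fx=5,fy=5,interpolation=cv2.INTER_CUBIC)
cv2.imwrite('pics/s0c.png',A);cv2.imwrite('pics/t0c.png',B)
```

```text
(no output)
```

View pics/s0c.png

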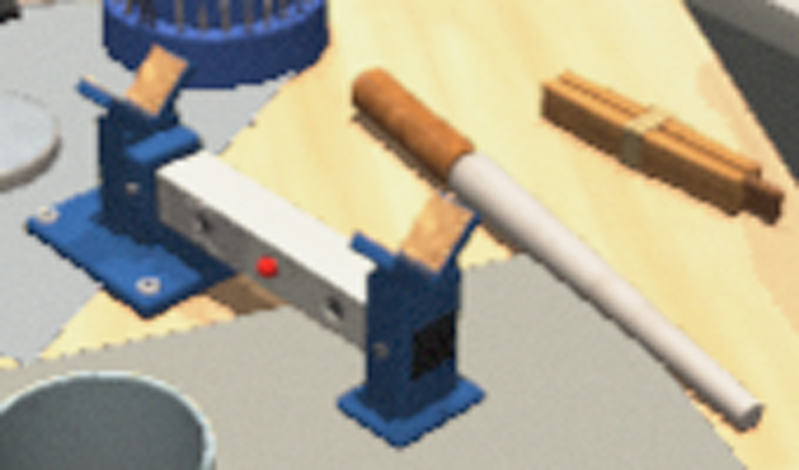

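View pics/t0c.png

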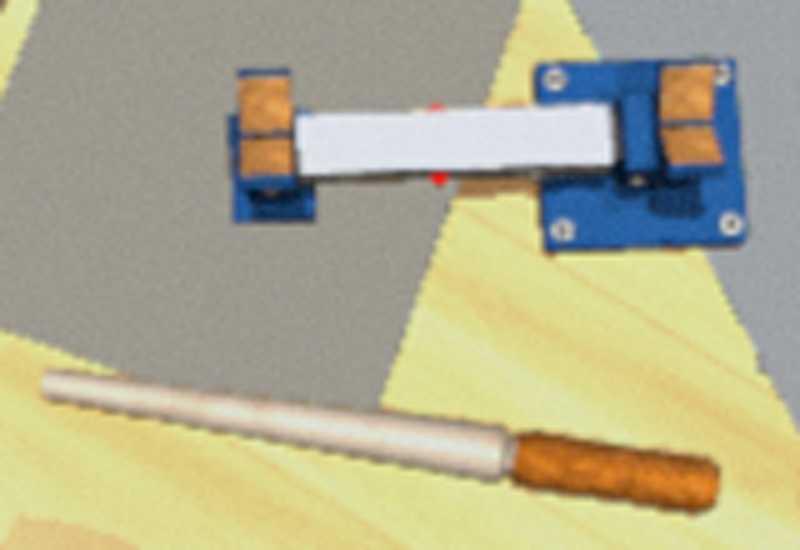

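```bash
cat > m.py <<'E'
from h import *
from scipy.optimize import least_squares
S=load('s0.png');T=load('t0.png')
s=lambda x,y:np.array([240+(x+.5)/4.7-.5,160+(y+.5)/4.7-.5])
t=lambda x,y:np.array([235+(x+.5)/5-.5,160+(y+.5)/5-.5])
obs=[(T,t(439,181),(95,18,40)),(T,t(437,105),(95,-18,40)),(S,s(266,267),(95,-18.5,40)),
(T,t(617,103),(20,-13,53)),(T,t(615,163),(20,13,53)),(T,t(690,125),(-10,0,66)),
(T,t(535,60),(48,-44,6)),(T,t(738,60),(-46,-44,6)),(T,t(745,245),(-46,44,6)),(T,t(545,250),(48,44,6)),
(S,s(160,172),(20,-13,53)),(S,s(205,150),(20,13,53)),(S,s(28,225),(-46,-44,6))]
def W(p,X):
    c,q=np.cos(p[2]),np.sin(p[2]);X=np.array(X)/1e3
    return np.array([p[0]+c*X[0]-q*X[1],p[1]+q*X[0]+c*X[1],X[2]+(p[3] if len(p)>3 else 0)])
f=lambda p:np.concatenate([proj(c,W(p,X))-uv for c,uv,X in obs])
if __name__=='__main__':
  g=onz(T,t(640,150),.03)
  for th in(0,2,4):
    r=least_squares(f,[g[0],g[1],th,0],loss='soft_l1')
    print(r.x[:2],np.degrees(r.x[2]),r.x[3],r.cost)
    if r.cost<60: p=r.x;print(f(p).reshape(-1,2).round(1).tolist())
  np.save('rest.npy',p)
  print('buttons',W(p,(95,0,40)),'far button tri?')
  # heights check
  print('far button tri',tri([(T,t(437,105)),(S,s(266,267))]), W(p,(95,-18,40)))
  # hole and front v
  def rest(X):
    d=X-W(p,(0,0,0));c,q=np.cos(p[2]),np.sin(p[2]);return np.array([c*d[0]+q*d[1],-q*d[0]+c*d[1],d[2]])*1e3
  o,v=ray(S,s(266,267)); 
  for uv in((203,222),(333,307),(266,267)):
    o,v=ray(S,s(*uv)); n=np.array([-np.sin(p[2]),np.cos(p[2]),0]); k=((W(p,(0,-13,0))-o)@n)/(v@n); print('hole',rest(o+k*v))
  print('front v',rest(onz(T,t(267,135),.073+p[3])),'tips',rest(onz(T,t(265,72),.095)),rest(onz(T,t(265,176),.095)))
  bt=tri([(T,t(716,485)),(S,s(367,88))]);tp=tri([(T,t(43,385)),(S,s(752,412))]);jn=tri([(T,t(511,456)),(S,s(460,167))])
  print('butt',bt,'tip',tp,'joint',jn,np.linalg.norm(bt[0]-tp[0]))
  for c,L in((T,[(275,110,.09),(322,130,.005),(358,126,.005),(285,293,.02),(351,292,.02),(432,250,.1)]),):
    for u,w,z in L: print(u,w,onz(c,(u,w),z).round(3))
  st=telemetry.read_state();print(st['tcp_pos'],st['orientation'],robot.grasp_offset)
E
python3 m.py
```

```text
[0.55772392 0.07085361] 93.14170821922566 0.001708941736906025 3.222287552440512
[[0.2, 0.6], [0.0, -0.3], [-1.0, 1.1], [-1.1, 0.1], [-0.1, -0.1], [-0.6, -0.0], [-0.1, 0.4], [0.1, -0.5], [1.1, 0.3], [-0.4, 0.4], [0.0, -0.4], [0.3, -0.1], [-0.7, -0.5]]
[0.55772392 0.07085361] 93.14170839655486 0.0017089417487850735 3.22228755244047
[[0.2, 0.6], [0.0, -0.3], [-1.0, 1.1], [-1.1, 0.1], [-0.1, -0.1], [-0.6, -0.0], [-0.1, 0.4], [0.1, -0.5], [1.1, 0.3], [-0.4, 0.4], [0.0, -0.4], [0.3, -0.1], [-0.7, -0.5]]
[0.55772392 0.07085361] 93.14170837341337 0.00170894173949367 3.222287552440517
[[0.2, 0.6], [0.0, -0.3], [-1.0, 1.1], [-1.1, 0.1], [-0.1, -0.1], [-0.6, -0.0], [-0.1, 0.4], [0.1, -0.5], [1.1, 0.3], [-0.4, 0.4], [0.0, -0.4], [0.3, -0.1], [-0.7, -0.5]]
buttons [0.55251738 0.16571082 0.04170894] far button tri?
far button tri (array([0.56907361, 0.16704342, 0.04376486]), [0.0003679368341354783, 0.00036793683413550814]) [0.57049033 0.16669733 0.04170894]
hole [ 49.34101764 -13.          40.12717676]
hole [134.07038938 -13.          40.44894866]
hole [ 91.62728897 -13.          38.30480825]
front v [168.46729404   1.23774074  73.        ] tips [168.02925793 -20.98159675  93.29105826] [168.81039694  22.65872326  93.29105826]
butt (array([0.40898766, 0.04024395, 0.0153936 ]), [7.220812812421635e-05, 7.2208128124174e-05]) tip (array([0.4464555 , 0.33567075, 0.00965411]), [0.0014625189185084066, 0.0014625189185084465]) joint (array([0.42104384, 0.12846943, 0.01569008]), [0.0023705182747215106, 0.0023705182747215375]) 0.29784857545395776
275 110 [0.711 0.272 0.09 ]
322 130 [0.7   0.168 0.005]
358 126 [0.713 0.083 0.005]
285 293 [0.327 0.24  0.02 ]
351 292 [0.333 0.099 0.02 ]
432 250 [ 0.421 -0.054  0.1  ]
[0.27946434 0.55857091 0.22605667] [-1.79925702e+02  7.38035667e-03  1.53419797e+02] 0.0188
```

Calibration puts the button midpoint at (0.5525, 0.166), with the rest's yaw at 93.1°. The next hole is about 45 mm away. I'm moving above the tube now.

```bash
python3 -m jog '[[[0.027,-0.038,-0.002,0,0,-6],[0.054,-0.077,-0.006,0,0,-12],[0.081,-0.117,-0.012,0,0,-18],[0.108,-0.157,-0.02,0,0,-24],[0.135,-0.196,-0.03,0,0,-30]]]' 1
python3 -m jog '[[[0.028,-0.04,-0.015,0,0,-6],[0.056,-0.08,-0.03,0,0,-12],[0.084,-0.12,-0.045,0,0,-18],[0.112,-0.16,-0.06,0,0,-24],[0.138,-0.201,-0.075,0,0,-30.3]]]' -0.1
python3 -m jog '[[[0,0,0,0,0,0],[0,0,0,0,0,0],[0,0,0,0,0,0],[0,0,0,0,0,0],[0,0,0,0,0,0]]]'
```

```text
t: 0.6
tcp_pos: [0.4154, 0.3612, 0.1966]
orientation: [180.0, -0.0, 123.2]
force: [-0.0, 0.7, 0.2]
width: 0.0916
grip_force: 0.0
t: 1.1
tcp_pos: [0.5508, 0.1645, 0.1226]
orientation: [180.0, 0.0, 92.9]
force: [1.2, 0.4, 0.2]
width: 0.056
grip_force: 0.0
t: 1.6
tcp_pos: [0.5496, 0.1675, 0.1236]
orientation: [180.0, -0.0, 93.3]
force: [0.7, 0.1, 0.2]
width: 0.0415
grip_force: 0.0
```

```bash
python3 -m jog '[[[0.002,-0.003,-0.01,0,0,0],[0.003,-0.006,-0.02,0,0,-0.1],[0.003,-0.006,-0.03,0,0,-0.1],[0.003,-0.006,-0.04,0,0,-0.1],[0.003,-0.006,-0.04,0,0,-0.1]]]' 0
python3 - <<'E'
from h import *
a=snap('scene','s1.png')['frame'][:,:,::-1];b=snap('top','t1.png')['frame'][:,:,::-1]
A=cv2.resize(a[150:260,240:350],None,fx=5,fy=5,interpolation=cv2.INTER_CUBIC)[:,100:500]
B=cv2.resize(b[150:225,255:335+60],None,fx=2.8,fy=5,interpolation=cv2.INTER_CUBIC)
B=cv2.resize(b[145:255,275:355],None,fx=5,fy=5,interpolation=cv2.INTER_CUBIC)
cv2.imwrite('pics/c1.png',np.hstack([A,B]))
s=telemetry.read_state();print(s['tcp_pos'],s['orientation'],s['width'])
E
```

```text
t: 2.1
tcp_pos: [0.5518, 0.1598, 0.0813]
orientation: [-179.8, 0.1, 93.0]
force: [0.2, 0.7, -0.1]
width: 0.046
grip_force: 0.0
[0.5527839  0.15998383 0.08282673] [-1.79956150e+02  1.96318466e-02  9.30151604e+01] 0.04574925804181119
```

View pics/c1.png

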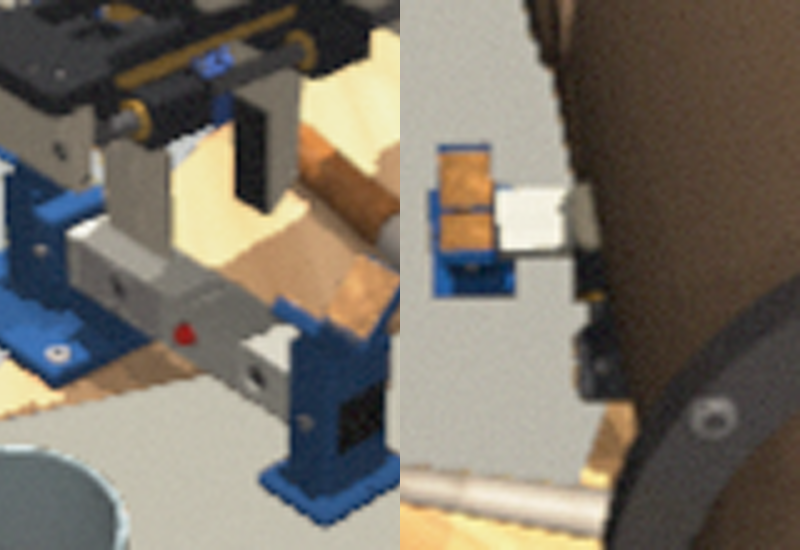

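The crop shows both fingers straddling the tube. The near pad's lower edge runs from (237,190) to (268,212), and the far finger's lower edge from (108,228) to (172,258). The red button is at (184,332). I'll check the centring numerically.

Run:
```python
from h import *
p=np.load('rest.npy');S=load('s1.png');q=[]
def rest(X):
    d=X-np.array([p[0],p[1],0]);c,q=np.cos(p[2]),np.sin(p[2]);return np.array([c*d[0]+q*d[1],-q*d[0]+c*d[1],d[2]])*1e3
for n,u,v,z in(('npad',237,190,.0825),('npad',268,212,.0825),('far',108,228,.0825),('far',172,258,.0825),('nearR',297,190,.0825)):
    print(n,rest(onz(S,(240+(100+u+.5)/5-.5,150+(v+.5)/5-.5),z)).round(1))
x=[telemetry.read_state()['tcp_pos'] for _ in range(3)]
print(x, rest(x[0]))
```

```text
npad [75.8 29.8 82.5]
npad [96.6 27.8 82.5]
far [ 63.7 -26.8  82.5]
far [ 96.9 -22.   82.5]
nearR [91.9 47.8 82.5]
[array([0.5527839 , 0.15998383, 0.08282673]), array([0.5527839 , 0.15998383, 0.08282673]), array([0.5527839 , 0.15998383, 0.08282673])] [8.92670032e+01 4.77476948e-02 8.28267279e+01]
```

```bash
python3 -m jog '[[[0,0.001,-0.02,0,0,0],[0,0.001,-0.04,0,0,0],[0,0.001,-0.061,0,0,0],[0,0.001,-0.061,0,0,0],[0,0.001,-0.061,0,0,0]]]' 0
python3 - <<'E'
from h import *
P=[]
for i in range(6):
    c=read_camera('scene');s=telemetry.read_state();P.append(np.r_[s['tcp_pos'],s['orientation'][2],s['force'],s['width']])
cv2.imwrite('pics/c2.png',cv2.resize(c['frame'][160:260,250:350,::-1],None,fx=5.5,fy=5.5,interpolation=cv2.INTER_CUBIC))
P=np.array(P);print(P.mean(0).round(4),P.std(0).round(4),s['t'])
E
```

```text
t: 2.7
tcp_pos: [0.5532, 0.1611, 0.0227]
orientation: [-180.0, 0.0, 93.0]
force: [0.4, 0.1, 0.9]
width: 0.0459
grip_force: 0.0
[ 5.53700e-01  1.61300e-01  2.34000e-02  9.30196e+01 -1.37300e-01
 -1.44200e-01  2.04200e-01  4.59000e-02] [1.000e-04 1.000e-04 2.000e-04 3.700e-03 4.795e-01 5.416e-01 4.826e-01
 3.000e-04] 3.0
```

View pics/c2.png

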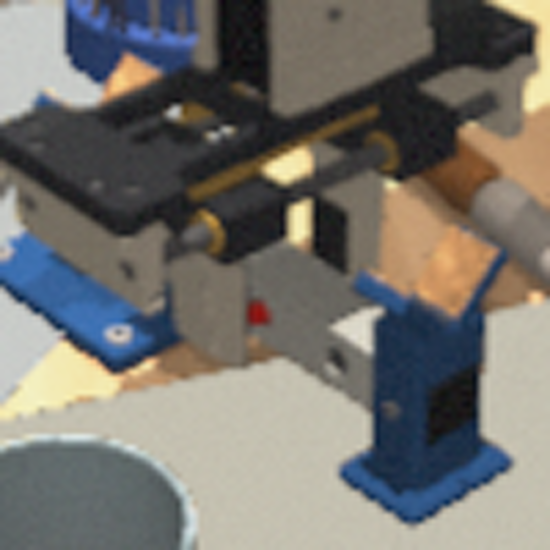

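The picture shows the fingers astride the tube at the right depth, with the far red button at (258,312) just at the finger's edge. I'll close in stages and watch the side force.

```bash
python3 -m jog '[[[-0.001,0.0,-0.002,0,0,0.1],[-0.001,0.0,-0.002,0,0,0.1],[-0.001,0.0,-0.002,0,0,0.1],[-0.001,0.0,-0.002,0,0,0.1],[-0.001,0.0,-0.002,0,0,0.1]]]' -0.28
python3 -m jog '[[[0,0,0,0,0,0],[0,0,0,0,0,0],[0,0,0,0,0,0],[0,0,0,0,0,0],[0,0,0,0,0,0]]]' -0.38
python3 - <<'E'
from h import *
s=telemetry.read_state();print(s)
E
```

```text
t: 3.5
tcp_pos: [0.552, 0.1612, 0.0203]
orientation: [180.0, -0.0, 93.1]
force: [0.8, 0.2, 1.3]
width: 0.033
grip_force: 1.6
t: 4.0
tcp_pos: [0.5525, 0.1612, 0.0204]
orientation: [179.9, -0.0, 93.1]
force: [4.6, 0.2, 0.2]
width: 0.0286
grip_force: 3.5
{'t': 4.0, 'joints': array([-33.21018928,  35.19126011,  16.58308919, 109.59525507,
       -15.71472859,  37.34364368,  -3.81144748]), 'joint_vel': array([-0.01260117, -0.0462715 , -0.02538316,  0.02264831, -0.00043555,
        0.01825969,  0.09836159]), 'effort': array([-1.01892231e-01, -6.64130187e+01,  5.89478821e+00, -1.79720342e+01,
        3.15624755e-02,  1.26799654e+00, -2.34984892e-02]), 'tcp_pos': array([0.55250609, 0.16117064, 0.02035123]), 'orientation': array([ 1.79945016e+02, -4.89839973e-03,  9.31210418e+01]), 'force': array([4.64859004, 0.16452919, 0.19089281]), 'torque': array([ 0.10522399, -0.61433418, -0.00312323]), 'grip_force': 3.5244434763444588, 'width': 0.028574860948565716}
```

```bash
python3 -m jog '[[[0.0006,0,0,0,0,0],[0.0012,0,0,0,0,0],[0.0012,0,0,0,0,0],[0.0012,0,0,0,0,0],[0.0012,0,0,0,0,0]]]' -0.38
python3 -m jog '[[[0,0,0,0,0,0],[0,0,0,0,0,0],[0,0,0,0,0,0],[0,0,0,0,0,0],[0,0,0,0,0,0]]]' -0.45
```

```text
t: 4.5
tcp_pos: [0.5529, 0.1612, 0.0202]
orientation: [-180.0, -0.0, 93.1]
force: [-0.1, 1.1, 1.5]
width: 0.0286
grip_force: 1.8
t: 5.0
tcp_pos: [0.5537, 0.1612, 0.0203]
orientation: [179.9, -0.0, 93.1]
force: [5.1, 1.8, -1.5]
width: 0.0261
grip_force: 30.0
```

```bash
python3 -m jog '[[[0.0004,0.002,0,0,0,0],[0.0003,0.004,0,0,0,0],[0.0002,0.006,0,0,0,0],[0.0001,0.008,0,0,0,0],[0,0.01,0,0,0,0]]]' -0.45
```

```text
t: 5.5
tcp_pos: [0.5534, 0.1648, 0.0202]
orientation: [-180.0, 0.4, 92.9]
force: [2.0, -15.0, 4.9]
width: 0.0258
grip_force: 30.1
```

```bash
python3 -m jog '[[[0,0.0005,0,0,0,0],[0,0.001,0,0,0,0],[0,0.0015,0,0,0,0],[-0.0001,0.002,0,0,0,0],[-0.0001,0.002,0,0,0,0]]]' -0.45
```

```text
t: 6.0
tcp_pos: [0.5531, 0.17, 0.0203]
orientation: [-180.0, 0.2, 93.0]
force: [2.6, -7.7, 3.3]
width: 0.0258
grip_force: 30.0
```

```bash
python3 -m jog '[[[-0.0002,0.003,0,0,0,0],[-0.0003,0.006,0,0,0,0],[-0.0005,0.009,0,0,0,0],[-0.0007,0.012,0,0,0,0],[-0.0008,0.015,0,0,0,0]]]' -0.45
python3 -m jog '[[[0,0.001,0,0,0,0],[-0.0001,0.002,0,0,0,0],[-0.0002,0.003,0,0,0,0],[-0.0002,0.004,0,0,0,0],[-0.0003,0.005,0,0,0,0]]]' -0.45
```

```text
t: 6.5
tcp_pos: [0.5522, 0.1845, 0.0203]
orientation: [-179.9, 0.2, 93.0]
force: [1.5, -8.9, 5.4]
width: 0.0261
grip_force: 30.0
t: 7.0
tcp_pos: [0.5519, 0.1896, 0.0203]
orientation: [-179.9, 0.2, 93.0]
force: [1.7, -9.0, 4.5]
width: 0.0256
grip_force: 30.0
```

Run:
```python
from h import *
a=snap('scene','s3.png')['frame'][:,:,::-1];b=snap('top','t3.png')['frame'][:,:,::-1]
cv2.imwrite('pics/c3.png',np.hstack([cv2.resize(x,None,fx=5,fy=5,interpolation=cv2.INTER_CUBIC) for x in(a[170:270,260:340],b[150:250,265:345])]))
```

```text
(no output)
```

View pics/c3.png

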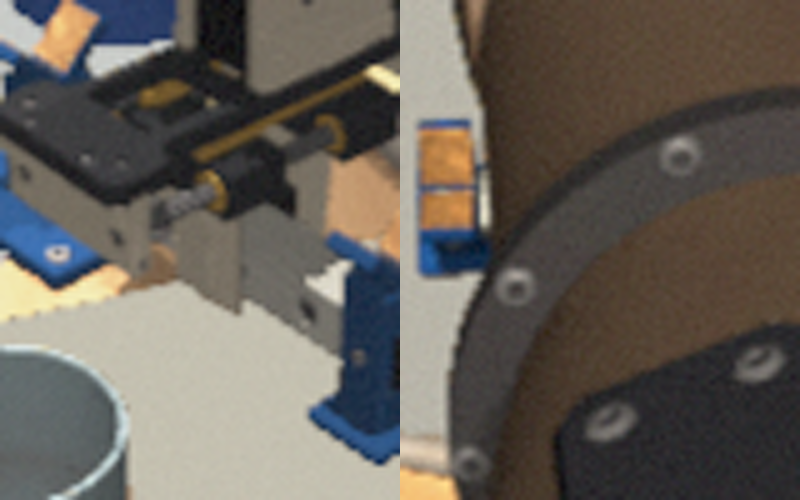

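The scene view shows the sliding upright has travelled with the gripper. The sliding V in the top view is at about (274,187), which is roughly 28 mm of travel, so there was no slip. Fine steps now.

```bash
python3 -m jog '[[[0,0.001,0,0,0,0],[-0.0001,0.002,0,0,0,0],[-0.0001,0.003,0,0,0,0],[-0.0002,0.004,0,0,0,0],[-0.0002,0.004,0,0,0,0]]]' -0.45
```

```text
t: 7.6
tcp_pos: [0.5515, 0.194, 0.0203]
orientation: [-179.9, 0.2, 93.0]
force: [2.2, -7.1, 4.5]
width: 0.0261
grip_force: 30.0
```

```bash
python3 -m jog '[[[0,0.0008,0,0,0,0],[-0.0001,0.0016,0,0,0,0],[-0.0001,0.0024,0,0,0,0],[-0.0002,0.003,0,0,0,0],[-0.0002,0.003,0,0,0,0]]]' -0.45
```

```text
t: 8.1
tcp_pos: [0.5514, 0.197, 0.0203]
orientation: [-179.9, 0.2, 93.0]
force: [1.2, -7.7, 4.2]
width: 0.0258
grip_force: 30.0
```

```bash
python3 -m jog '[[[0,0.0008,0,0,0,0],[-0.0001,0.0016,0,0,0,0],[-0.0001,0.0024,0,0,0,0],[-0.0002,0.003,0,0,0,0],[-0.0002,0.003,0,0,0,0]]]' -0.45
```

```text
t: 8.6
tcp_pos: [0.5511, 0.2005, 0.0203]
orientation: [-179.9, 0.1, 93.0]
force: [1.1, -5.6, 3.6]
width: 0.0258
grip_force: 30.0
```

```bash
python3 -m jog '[[[0,0.0005,0,0,0,0],[-0.0001,0.001,0,0,0,0],[-0.0001,0.0015,0,0,0,0],[-0.0001,0.002,0,0,0,0],[-0.0001,0.002,0,0,0,0]]]' -0.45
```

```text
t: 9.1
tcp_pos: [0.5509, 0.2038, 0.0203]
orientation: [-179.9, 0.1, 93.1]
force: [0.7, -5.8, 4.4]
width: 0.026
grip_force: 30.0
```

```bash
python3 -m jog '[[[0,0.0005,0,0,0,0],[-0.0001,0.001,0,0,0,0],[-0.0001,0.0015,0,0,0,0],[-0.0001,0.002,0,0,0,0],[-0.0001,0.002,0,0,0,0]]]' -0.45
```

```text
t: 9.6
tcp_pos: [0.5508, 0.2057, 0.0203]
orientation: [-179.9, 0.1, 93.1]
force: [-0.4, -7.0, 4.9]
width: 0.0257
grip_force: 30.0
```

```bash
python3 -m jog '[[[0,0.0005,0,0,0,0],[-0.0001,0.001,0,0,0,0],[-0.0001,0.0015,0,0,0,0],[-0.0001,0.002,0,0,0,0],[-0.0001,0.002,0,0,0,0]]]' -0.45
```

```text
t: 10.1
tcp_pos: [0.5508, 0.2059, 0.0203]
orientation: [-179.9, 0.2, 93.0]
force: [0.6, -10.4, 7.1]
width: 0.0256
grip_force: 30.0
```

```bash
python3 -m jog '[[[0,0.0005,0,0,0,0],[-0.0001,0.001,0,0,0,0],[-0.0001,0.0015,0,0,0,0],[-0.0001,0.002,0,0,0,0],[-0.0001,0.002,0,0,0,0]]]' -0.45
```

```text
t: 10.6
tcp_pos: [0.5508, 0.2062, 0.0203]
orientation: [-179.9, 0.3, 92.9]
force: [-0.3, -15.9, 9.1]
width: 0.0256
grip_force: 30.1
```

The tube has stopped dead at about 45 mm, with the force rising from 7 to 16 N while it stays put. I'll relax the pull, then release.

```bash
python3 -m jog '[[[0,-0.0015,0,0,0,0],[0,-0.003,0,0,0,0],[0,-0.0045,0,0,0,0],[0,-0.0055,0,0,0,0],[0,-0.0055,0,0,0,0]]]' -0.45
python3 -m jog '[[[0,0,0,0,0,0],[0,0,0,0,0,0],[0,0,0,0,0,0],[0,0,0,0,0,0],[0,0,0,0,0,0]]]' 0.2
```

```text
t: 11.1
tcp_pos: [0.5508, 0.206, 0.0203]
orientation: [-180.0, -0.0, 93.1]
force: [0.3, -1.6, 4.7]
width: 0.0258
grip_force: 30.0
t: 11.6
tcp_pos: [0.5508, 0.2057, 0.0201]
orientation: [-180.0, 0.0, 93.1]
force: [-0.0, -0.8, 0.1]
width: 0.0543
grip_force: 0.0
```

```bash
python3 -m jog '[[[0,0,0.03,0,0,0],[0,0,0.07,0,0,0],[0,0,0.11,0,0,0],[0,0,0.13,0,0,0],[-0.02,-0.01,0.13,0,0,-2]]]' 0.2
python3 - <<'E'
from h import *
a=snap('scene','s4.png')['frame'][:,:,::-1];b=snap('top','t4.png')['frame'][:,:,::-1]
cv2.imwrite('pics/c4.png',np.vstack([cv2.resize(a[165:260,255:415],None,fx=5,fy=5,interpolation=cv2.INTER_CUBIC)[:,:800],cv2.resize(b[225:265,235:395],None,fx=5,fy=3,interpolation=cv2.INTER_CUBIC)]))
E
```

```text
t: 12.1
tcp_pos: [0.5346, 0.1973, 0.1537]
orientation: [179.6, -0.2, 91.1]
force: [-0.1, 0.1, 0.0]
width: 0.0553
grip_force: 0.0
```

View pics/c4.png

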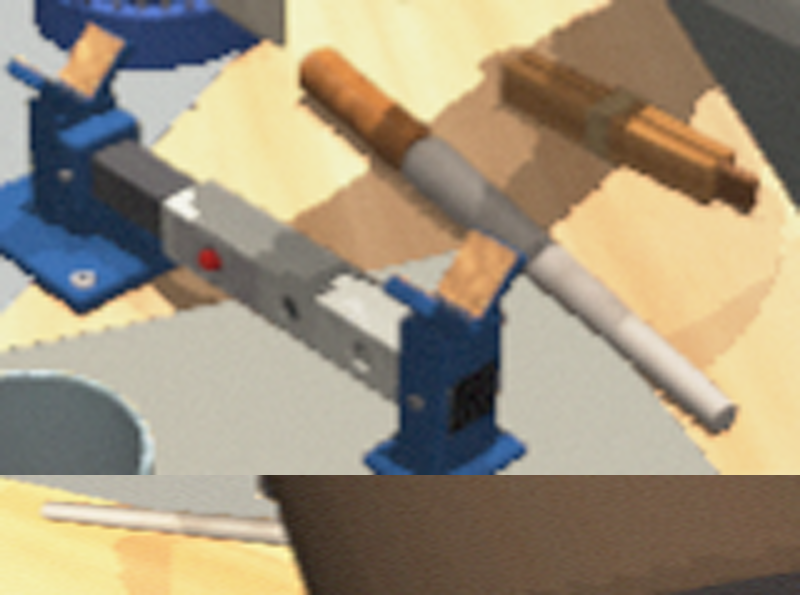

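Run:
```python
from m import *
for z in(.0125,):
  for q in((716,485),(43,385),(511,456),(275,418)): print(onz(T,t(*q),z).round(4))
for q in((752,412),(367,88),(460,167)): print('s',onz(S,s(*q),.0125).round(4))
```

```text
[0.4092 0.0397 0.0125]
[0.4453 0.3364 0.0125]
[0.4196 0.1299 0.0125]
[0.4335 0.234  0.0125]
s [0.4504 0.3368 0.0125]
s [0.4057 0.0365 0.0125]
s [0.419  0.1228 0.0125]
```

The far red button is sprung out in the next hole at (208,258), the old hole shows empty at (290,303), and the mandrel hasn't moved. On to the mandrel.

```bash
python3 -m jog '[[[-0.03,-0.01,0,0,0,-2],[-0.07,-0.025,0,0,0,-5],[-0.107,-0.035,-0.02,0,0,-8],[-0.107,-0.035,-0.05,0,0,-8],[-0.107,-0.035,-0.05,0,0,-8]]]' 0.4
python3 -m jog '[[[0,0,0,0,0,0],[0,0,0,0,0,0],[0,0,0,0,0,0],[0,0,0,0,0,0],[0,0,0,0,0,0]]]'
```

```text
t: 12.7
tcp_pos: [0.4215, 0.1599, 0.0981]
orientation: [-179.8, 0.2, 83.2]
force: [0.3, -0.1, -0.3]
width: 0.064
grip_force: 0.0
t: 13.2
tcp_pos: [0.4244, 0.1607, 0.1006]
orientation: [180.0, -0.0, 83.1]
force: [0.3, -0.6, 0.1]
width: 0.064
grip_force: 0.0
```

```bash
python3 -m jog '[[[0,0,-0.03,0,0,0],[0,0,-0.06,0,0,0],[0,0,-0.085,0,0,0],[0,0,-0.095,0,0,0],[0,0,-0.095,0,0,0]]]' 0.4
python3 -m jog '[[[0,0,0,0,0,0],[0,0,0,0,0,0],[0,0,0,0,0,0],[0,0,0,0,0,0],[0,0,0,0,0,0]]]' -1
python3 -m jog '[[[0,0,0,0,0,0],[0,0,0,0,0,0],[0,0,0,0,0,0],[0,0,0,0,0,0],[0,0,0,0,0,0]]]' -1
```

```text
t: 13.7
tcp_pos: [0.4234, 0.1602, 0.0045]
orientation: [-179.9, 0.1, 83.1]
force: [0.2, -0.0, -0.1]
width: 0.0644
grip_force: 0.0
t: 14.2
tcp_pos: [0.4242, 0.1608, 0.0057]
orientation: [180.0, -0.0, 83.1]
force: [-0.8, -0.3, -0.6]
width: 0.0291
grip_force: 0.0
t: 14.7
tcp_pos: [0.4243, 0.1607, 0.0054]
orientation: [180.0, -0.0, 83.1]
force: [0.3, -0.3, 5.0]
width: 0.0224
grip_force: 30.0
```

```bash
python3 -m jog '[[[0,0,0.01,0,0,0],[0,0,0.03,0,0,0],[0,0,0.06,0,0,0],[0,0,0.1,0,0,0],[0,0,0.13,0,0,0]]]' -1
python3 -m jog '[[[0.02,0,0,0,0,2],[0.05,-0.008,0,0,0,4],[0.085,-0.015,0,0,0,7],[0.115,-0.02,0,0,0,9],[0.13,-0.023,0,0,0,10.1]]]' -1
python3 -m jog '[[[0,0,0,0,0,0],[0,0,0,0,0,0],[0,0,0,0,0,0],[0,0,0,0,0,0],[0,0,0,0,0,0]]]' -1
python3 - <<'E'
from h import *
a=snap('scene','s5.png')['frame'][:,:,::-1];b=snap('top','t5.png')['frame'][:,:,::-1]
cv2.imwrite('pics/c5.png',np.hstack([cv2.resize(x,None,fx=4,fy=4,interpolation=cv2.INTER_CUBIC) for x in(a[140:265,245:355],b[130:255,255:345])]))
E
```

```text
t: 15.2
tcp_pos: [0.4234, 0.1601, 0.1372]
orientation: [-180.0, 0.0, 83.1]
force: [0.3, 1.0, -3.2]
width: 0.0225
grip_force: 30.0
t: 15.7
tcp_pos: [0.5557, 0.1364, 0.1354]
orientation: [180.0, 0.1, 93.2]
force: [0.3, -0.2, -3.0]
width: 0.0224
grip_force: 30.0
t: 16.2
tcp_pos: [0.5533, 0.138, 0.1354]
orientation: [-180.0, -0.0, 93.3]
force: [0.7, -0.5, -3.5]
width: 0.0225
grip_force: 30.0
```

View pics/c5.png

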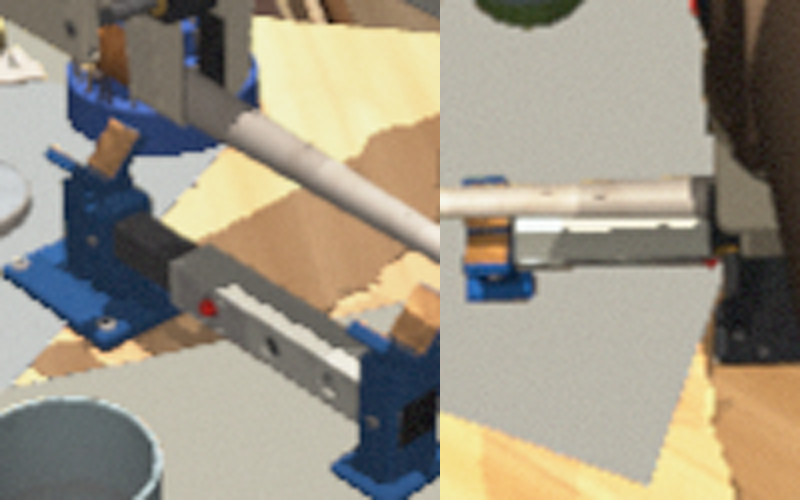

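The mandrel hangs over the rest, roughly parallel to the tube, and both red buttons are out (scene crop (208,307), top crop (712,262)). I'll compute the mandrel's axis from both views.

Run:
```python
from h import *
S=load('s5.png');T=load('t5.png');p=np.load('rest.npy')
s=lambda x,y:(245+(x+.5)/4-.5,140+(y+.5)/4-.5); t=lambda x,y:(255+(x-440+.5)/4-.5,130+(y+.5)/4-.5)
def pl(c,a,b):
    o,v=ray(c,a);_,w=ray(c,b);n=np.cross(v,w);n/=np.linalg.norm(n);return n,n@o
n1,d1=pl(S,s(300,154),s(420,231));n2,d2=pl(T,t(450,201),t(690,197))
d=np.cross(n1,n2);d/=np.linalg.norm(d);d*=np.sign(d[1])
for y in(.138,.06,.285): 
    x=np.linalg.solve(np.array([n1,n2,[0,1,0]]),[d1,d2,y]);print(x.round(4), 'rest line x',p[0]+(y-p[1])/np.tan(p[2]))
print('yaw',np.degrees(np.arctan2(d[1],d[0])),'pitch',np.degrees(np.arcsin(d[2])))
# whole mandrel tip in top: light pixels along the axis row left of 287
f=T['frame'].astype(int); r=[(u,f[179:182,u].mean(0).round().tolist()) for u in range(236,262,2)]; print(r)
```

```text
[0.5506 0.138  0.1476] rest line x 0.5540383761636044
[0.5532 0.06   0.1517] rest line x 0.5583196539371922
[0.5456 0.285  0.1399] rest line x 0.5459698142056888
yaw 91.95210134961033 pitch -2.9941301514146175
[(236, [184.0, 183.0, 170.0]), (238, [185.0, 183.0, 169.0]), (240, [185.0, 182.0, 170.0]), (242, [186.0, 183.0, 170.0]), (244, [186.0, 182.0, 171.0]), (246, [190.0, 186.0, 172.0]), (248, [245.0, 241.0, 226.0]), (250, [245.0, 241.0, 227.0]), (252, [244.0, 240.0, 227.0]), (254, [245.0, 242.0, 229.0]), (256, [244.0, 241.0, 226.0]), (258, [240.0, 233.0, 215.0]), (260, [240.0, 232.0, 215.0])]
```

```bash
python3 -m jog '[[[0.0005,0,-0.01,0,0,0],[0.001,0,-0.02,0,0,0],[0.0015,0,-0.03,0,0,0],[0.0015,0,-0.04,0,0,0],[0.0015,0,-0.045,0,0,0]]]' -1
python3 -m jog '[[[0,0,-0.002,0,0,0],[0,0,-0.004,0,0,0],[0,0,-0.006,0,0,0],[0,0,-0.007,0,0,0],[0,0,-0.007,0,0,0]]]' -1
```

```text
t: 16.8
tcp_pos: [0.5548, 0.1373, 0.0887]
orientation: [-179.9, 0.0, 93.2]
force: [0.1, -0.1, -2.2]
width: 0.0225
grip_force: 30.0
t: 17.3
tcp_pos: [0.5555, 0.1377, 0.0834]
orientation: [180.0, -0.0, 93.2]
force: [-0.7, -0.1, -2.3]
width: 0.0222
grip_force: 30.0
```

```bash
python3 -m jog '[[[0,0,-0.001,0,0,0],[0,0,-0.002,0,0,0],[0,0,-0.003,0,0,0],[0,0,-0.004,0,0,0],[0,0,-0.004,0,0,0]]]' -1
python3 -m jog '[[[0,0,-0.0005,0,0,0],[0,0,-0.001,0,0,0],[0,0,-0.0015,0,0,0],[0,0,-0.002,0,0,0],[0,0,-0.002,0,0,0]]]' -1
```

```text
t: 17.8
tcp_pos: [0.5554, 0.1376, 0.0792]
orientation: [-180.0, 0.0, 93.2]
force: [-0.6, -0.6, -1.0]
width: 0.0225
grip_force: 30.0
t: 18.3
tcp_pos: [0.5559, 0.1377, 0.078]
orientation: [179.9, -0.0, 93.2]
force: [-2.5, -0.4, 8.6]
width: 0.0226
grip_force: 30.0
```

```bash
python3 -m jog '[[[-0.0005,0,0.0005,0,0,0],[-0.001,0,0.001,0,0,0],[-0.001,0,0.001,0,0,0],[-0.001,0,0.001,0,0,0],[-0.001,0,0.001,0,0,0]]]' -1
python3 -m jog '[[[0,0,0,0,0,0],[0,0,0,0,0,0],[0,0,0,0,0,0],[0,0,0,0,0,0],[0,0,0,0,0,0]]]' -0.3
python3 -m jog '[[[0,0,0,0,0,0],[0,0,0,0,0,0],[0,0,0,0,0,0],[0,0,0.02,0,0,0],[0,0,0.05,0,0,0]]]' 0.2
python3 -m jog '[[[0,0,0.04,0,0,0],[0,0,0.08,0,0,0],[-0.04,0,0.1,0,0,0],[-0.08,0,0.12,0,0,0],[-0.12,0.0,0.12,0,0,0]]]' 0.2
```

```text
t: 18.8
tcp_pos: [0.5547, 0.1377, 0.0783]
orientation: [180.0, -0.0, 93.2]
force: [1.5, 0.7, 0.4]
width: 0.0226
grip_force: 30.0
t: 19.3
tcp_pos: [0.5543, 0.1375, 0.0782]
orientation: [-180.0, 0.0, 93.2]
force: [0.9, 0.1, 0.1]
width: 0.032
grip_force: 0.0
t: 19.8
tcp_pos: [0.5531, 0.1373, 0.1273]
orientation: [-179.8, 0.1, 93.2]
force: [0.4, 0.2, 0.3]
width: 0.0547
grip_force: 0.0
t: 20.3
tcp_pos: [0.4346, 0.1378, 0.2504]
orientation: [179.8, -0.1, 93.2]
force: [-0.4, 0.6, -0.6]
width: 0.055
grip_force: 0.0
```

Run:
```python
from h import *
a=snap('scene','s6.png')['frame'][:,:,::-1];b=snap('top','t6.png')['frame'][:,:,::-1]
cv2.imwrite('pics/c6.png',np.hstack([cv2.resize(x,None,fx=4,fy=4,interpolation=cv2.INTER_CUBIC) for x in(a[140:270,245:355],b[130:260,235:325])]))
```

```text
(no output)
```

View pics/c6.png

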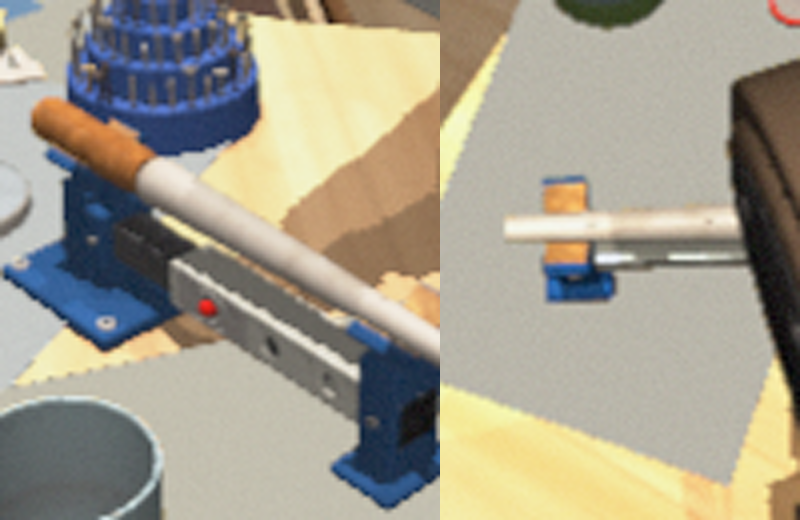

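The mandrel lies in both Vs. Its handle (crop (35–150, 100–190)) is over the fixed end, and its tip (505,228) is well past the sliding V at (567,228). The far red button is still out at (208,307). I'll hold still for half a second, then hand in.

```bash
python3 -m jog '[[[0,0,0,0,0,0],[0,0,0,0,0,0],[0,0,0,0,0,0],[0,0,0,0,0,0],[0,0,0,0,0,0]]]'; python3 -c "
from station import order
print(order.sign_off())"
```

```text
t: 20.9
tcp_pos: [0.4348, 0.1374, 0.248]
orientation: [-180.0, 0.0, 93.2]
force: [0.0, 0.6, -0.0]
width: 0.0547
grip_force: 0.0
the job is handed in; nothing more can be done
None
```

Job handed in at about 21 s, no verdict returned: the tube is drawn out about 45 mm and locked with both buttons out (pull at the stop peaked near 16 N), the mandrel lies in both Vs with its handle over the fixed end and its tip about 30 mm past the sliding V, and I saw no contact with the other tools.

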